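Check a frame's diagonals, square it and pin it

ROBOT

A 7-joint arm with a two-finger parallel gripper is mounted at the origin on the work surface. World frame = base frame: x ahead of the robot, y to its left, z up, the work surface at z = 0. Lengths are in m, angles in rad, forces in N, time in s.
With the tool pointing down it reaches from about 0.4 to 0.9 m from the base axis. Payload 5.5 kg.
Tool frame: the origin (TCP) lies midway between the tips of the shut fingers; the grasp point (between the pads) lies 19 mm behind it (manip.grip_depth is the distance from the TCP to the grasp point, in m); z points along the fingers, x is the direction in which the jaws open and shut, and the axes are right-handed (so a half turn about z gives the same grasp; the last joint's range is limited). The gripper opens to 92 mm and grips with 3 to 60 N. Pads are 19 mm wide; open, the fingers measure 130 mm over their backs; the gripper's body (75 mm by 190 mm) begins 47 mm behind the grasp point.
Start: joints at [-1.066, 0.501, -0.427, 1.55, 0.221, 1.138, -0.21], TCP at [0.156, 0.631, 0.227] pointing down, gripper open.
Joint ranges: [-2.88, 2.88], [-0.31, 2.03], [-1.54, 1.56], [0.2, 2.42], [-1.41, 4.55], [0.19, 2.02], [-2.57, 2.57]. Speed limits (rad/s): [2.57, 2.57, 3.14, 3.14, 3.14, 3.14, 3.14].

INTERFACE

Orientations are given as a unit quaternion [x, y, z, w].
In Python, from bench import manip, effector, viewer gives the robot as it stands. Calls block until the motion is done:
- manip.move_pose(position, orientation): joint-space move of the TCP to a pose.
- manip.servo_line(position, ori=None, vel=0.15): straight line of the TCP; ori=None keeps the orientation; vel is the mean speed in m/s.
- manip.movej(angles): joint-space move.
- effector.open_jaws() and effector.close(f_grip=None): open the fingers fully, or close them until they stop; f_grip is the grip in N (None keeps the last).
- manip.sleep(seconds).
- manip.solve_ik(position, orientation): joint angles nearest the present ones, or None.
- viewer.get_image(name): name is "scene" or "top"; returns the picture (480x640x3 uint8, red, green, blue); there is no depth.
- viewer.get_calibration(name): a dict with "vfov" (degrees; the focal length in pixels is half the picture's height over the tangent of half this angle, whatever the lens; pixels are square), "cx", "cy" (the principal point, pixels), "eye" and "attitude" of the camera in the world. Camera axes: x right, y down, z forward; pixel columns grow to the right and rows downward; lengths in m; the calibration is good to about 2 mm. A picture is of the moment at which its call begins. get_calibration takes no time and is no camera call.
A pose or a line that the arm cannot do raises manip.PlanningError and nothing moves.
- manip.hand_in(): hands the job in, once; it reports no verdict.
Readings, each from a call of its own:
- manip.current_clock(): time.
- manip.current_q(): joint angles.
- manip.current_joint_velocities(): joint speeds.
- manip.current_tau(): joint torques, N m.
- manip.current_tool_pos(): TCP position.
- manip.current_tcp_rot(): TCP orientation.
- manip.current_force(): force on the tool from outside, world axes, zero at the start.
- manip.current_wrist_torque(): the same for the moment, N m.
- manip.current_finger_gap(): finger opening in m.
Only numpy, scipy, OpenCV 4.12 (cv2) and the standard library are available. Lean on these libraries where they do the work, as an engineer would, in place of code of your own. Each camera call takes 0.05 s, during which the arm holds its last target.

TASK

Check the hinged aluminium frame on the jig for squareness with the slide rule mounted over its middle: first open the jaws until they touch the inside corners of the diagonal that ends at the corner beside the lock pin, hold them there a moment to read it, then do the same on the other diagonal. Then push the frame over until the diagonals are equal and the pin stands over its hole, press the pin all the way down through it, and leave the jaws drawn fully back in. Leave the other things on the bench alone.

Things in the scene. Friction and masses are not known exactly. Their poses are not given: they have to be found in the camera images.
- jig: grey flat plate 240 (x) x 170 (y) x 12 mm fixed to the bench; origin: centre of its underside, also the axis of the steel centre post that carries the rule. x to its far side, y left, z up. On it lies a frame of four aluminium bars hinged at the corners, 150 (x) x 120 (y) mm between corner studs when square, racked up to 0.16 rad either way or nearly square at the start
- left_stud (a point): the fixed stud at (0, 60) mm on the jig on which the middle of the frame's left bar turns; the right bar turns alike at (0, -60) mm. So the near and far bars shift sideways in opposite directions and the frame's middle stays on the centre post. The frame stays where it is left; it takes about 6 N at the lock pin to move it
- rule_swing (a joint): angle (rad) of the rule about the centre post: 0 when the arm with the knob points along the jig's +x, positive towards its +y; range -0.85 to 0.85. A steel beam with tick marks, 208 x 16 mm, lying 30 to 38 mm above the bench, over the frame's bars; it turns freely
- rule_slide (a joint): reading of the rule (m): 0 jaws drawn in, 0.064 fully open. Each jaw's foot is 34 mm + this from the post; both move equally, opposite ways, so the knob opens both. Slides with about 2 N, stays where left. The feet stop in the frame's inside corners at about 0.045 when it is square, 0.035 to 0.055 racked; equal readings, equal diagonals. Below 0.010 the rule swings clear of all bars
- jaw_knob (a point): top centre, 84 mm above the bench, of the black round knob (16 mm across, its side from 44 to 84 mm above the bench) on the jaw of the rule's far arm. Straight below it hangs that jaw's foot, a 10 mm round pin between the frame's bars (15 to 32 mm above the bench). Pinch the knob or push it from the side
- jaw_plain (a point): top centre, 44 mm above the bench, of the jaw without knob on the rule's near arm, straight above its foot, which is like the other
- corner_near_left (a point): top of the hinge stud at the frame's near-left corner (named in the jig's frame: far +x, left +y), 26 mm above the bench. Bars are 14 mm wide, 14 to 26 mm above the bench; their centre lines meet at the studs. The lock pin is beside it. The first diagonal: from here to far-right
- corner_far_right (a point): top of the hinge stud at the frame's far-right corner (named in the jig's frame: far +x, left +y), 26 mm above the bench. Bars are 14 mm wide, 14 to 26 mm above the bench; their centre lines meet at the studs. The knobbed jaw goes here on the first diagonal; its foot touches both bars at 16 to 18.5 mm from the stud's axis
- corner_far_left (a point): top of the hinge stud at the frame's far-left corner (named in the jig's frame: far +x, left +y), 26 mm above the bench. Bars are 14 mm wide, 14 to 26 mm above the bench; their centre lines meet at the studs. The knobbed jaw goes here on the second diagonal, as at far-right
- corner_near_right (a point): top of the hinge stud at the frame's near-right corner (named in the jig's frame: far +x, left +y), 26 mm above the bench. Bars are 14 mm wide, 14 to 26 mm above the bench; their centre lines meet at the studs
- pin_head (a point): top centre of the lock pin's round steel head, 26 mm across, 8 mm thick; top 70 mm above the bench when up, 57 when home. The pin slides in a boss (20 mm across, 14 to 44 mm above the bench) on the end of the left bar, 33 mm beyond the near-left corner. Pushing head or boss along the jig's y turns the left bar about its stud, 108 mm away. About 4 N to press; no spring
- pin_tip (a point): lower rounded tip of the lock pin, 10 mm across; 15 mm above the bench when up, 2 mm when home. It strikes the plate unless within about 2 mm of straight over the hole (a little more with the rounded tip guiding it)
- lock_hole (a point): centre of the mouth of the 14 mm hole through the jig plate, at (-108, 60) mm in the jig's frame, 12 mm above the bench. The frame is square when the pin is straight over it
- lock_pin (a joint): how far (m) the pin is pressed: 0 up, 0.013 home
- screwdriver: screwdriver 170 mm long lying on the bench on the right of the jig; bystander. Origin: middle of its length, at its underside
- objective: aluminium objective lens, 34 mm across, 58 mm tall, standing left of the jig; bystander. Origin: centre of its underside
- gauge_block: plain steel block 70 x 35 x 15 mm lying left of the jig; bystander. Origin: centre of its underside
- slide_case: clear plastic case 60 x 85 x 25 mm lying beyond the jig; bystander. Origin: centre of its underside
- jar: amber jar 52 mm across, 55 mm tall, right of the jig; bystander. Origin: centre of its underside
- spare_bar: loose spare frame bar of aluminium, 164 x 14 x 12 mm, lying on the bench left of the jig; bystander, not part of the frame. Origin: centre of its underside
- wrench: wrench 140 mm long lying beyond the jig; bystander. Origin: middle of its length, at its underside

How it is judged:
By the outcome, as a careful person would: the job done as asked, in the order asked, and still so for the second after the job is handed in, with the robot touching nothing.
It also fails if it takes over 58 s, if anything falls off the work surface, if the arm or the gripper's body presses on something with over 40 N, if the wrist force passes 120 N, or if a joint passes its speed limit or range.

## Working session

There is one attempt and no reset: what is moved stays moved. The work goes in short steps, each a Python script; the robot and the scene stay as the last script left them, time stands still between calls to the robot, and variables do not carry over. Pictures are saved under pics/ and viewed, and the job is handed in when it is done.

```bash
ls; mkdir -p pics
python3 - <<'E'
from bench import manip, effector, viewer
import cv2
for n in("scene","top"):
    im=viewer.get_image(n); cv2.imwrite(f"pics/{n}0.png",im[:,:,::-1]); print(n,viewer.get_calibration(n))
print(manip.current_clock(),manip.current_tool_pos(),manip.current_tcp_rot(),manip.current_force(),manip.current_finger_gap())
E
```

```text
pics
scene {'vfov': 49.859240431354166, 'cx': 322.67104615684525, 'cy': 239.5696938484923, 'eye': array([1.11132703, 0.67470287, 0.88815683]), 'attitude': array([ 0.29833086,  0.87822115, -0.35395735, -0.12016868])}
top {'vfov': 54.74930047585964, 'cx': 322.1294242152228, 'cy': 243.92254653413386, 'eye': array([0.47119893, 0.05708873, 0.93383557]), 'attitude': array([ 0.7118029 , -0.69745574,  0.06007238, -0.0573012 ])}
0.1 [0.1555201  0.63047143 0.22579899] [ 7.87203081e-01  6.16693239e-01 -6.98021797e-04  5.19973615e-04] [ 0.33491654 -0.25088788 -0.14251127] 0.09160751966459922
```

View pics/scene0.png

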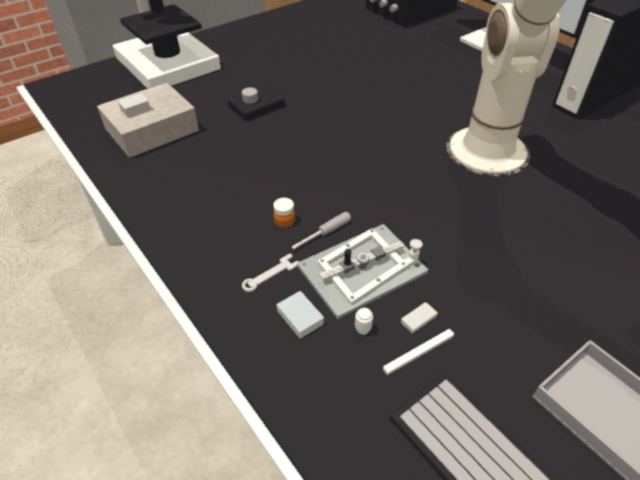

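View pics/top0.png

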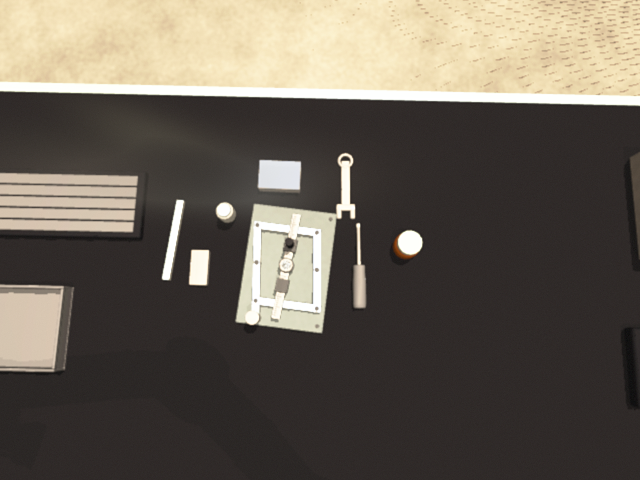

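The top view shows the jig around (287,268), with the knob at about (290,243) and the pin head at about (252,318). I'll zoom in next.

```bash
cat > h.py <<'E'
import numpy as np, cv2
from scipy.spatial.transform import Rotation as R
from bench import manip, effector, viewer
def cal(n):
    c=viewer.get_calibration(n); f=240/np.tan(np.radians(c['vfov'])/2)
    return f,c['cx'],c['cy'],np.array(c['eye']),R.from_quat(c['attitude']).as_matrix()
def ray(n,u,v,z):
    f,cx,cy,e,M=cal(n); d=M@np.array([(u-cx)/f,(v-cy)/f,1]); return e+d*(z-e[2])/d[2]
def proj(n,p):
    f,cx,cy,e,M=cal(n); q=M.T@(np.array(p)-e); return np.array([cx+f*q[0]/q[2],cy+f*q[1]/q[2]])
def snap(n,name,box=None,k=1):
    im=viewer.get_image(n)[:,:,::-1].copy(); cv2.imwrite(f"pics/{name}_full.png",im)
    if box: x0,y0,x1,y1=box; im=cv2.resize(im[y0:y1,x0:x1],None,fx=k,fy=k,interpolation=cv2.INTER_CUBIC)
    cv2.imwrite(f"pics/{name}.png",im); return im
E
python3 - <<'E'
import cv2
im=cv2.imread('pics/top0.png')[195:345,220:350]; cv2.imwrite('pics/tz.png',cv2.resize(im,None,fx=4,fy=4,interpolation=cv2.INTER_CUBIC))
im=cv2.imread('pics/scene0.png')[215:320,290:440]; cv2.imwrite('pics/sz.png',cv2.resize(im,None,fx=5,fy=5,interpolation=cv2.INTER_CUBIC))
E
```

```text
(no output)
```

View pics/tz.png

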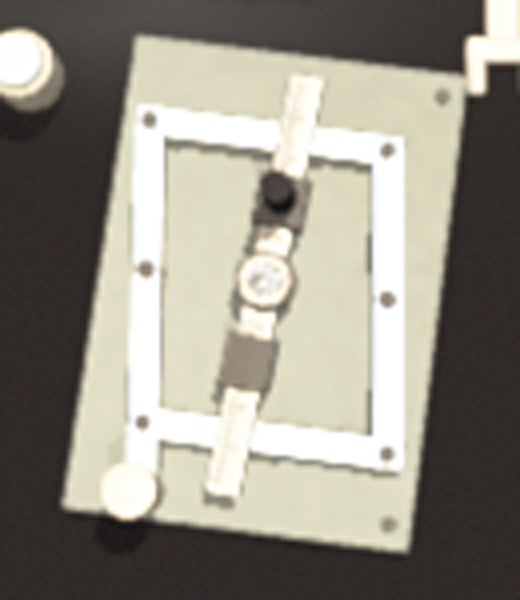

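View pics/sz.png

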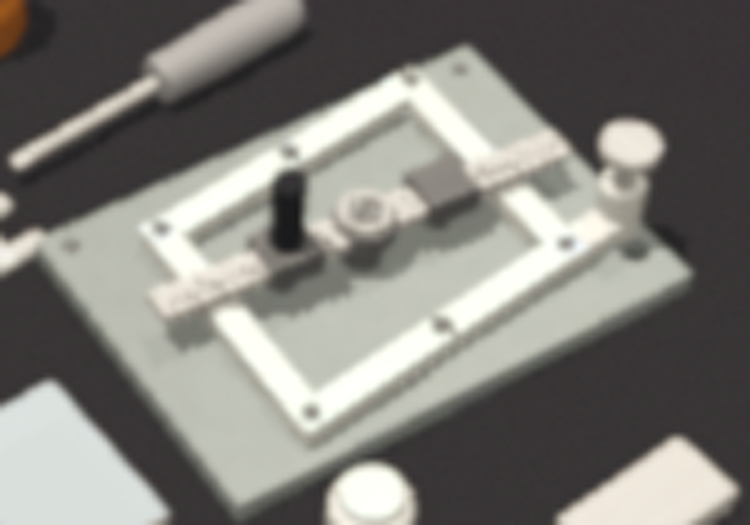

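```bash
cat >> h.py <<'E'
def dark(im,u,v,r=3):
    # centroid of darkness around a stud spot
    g=cv2.cvtColor(im,cv2.COLOR_BGR2GRAY).astype(float)
    for _ in range(3):
        u0,v0=int(round(u)),int(round(v)); w=g[v0-r:v0+r+1,u0-r:u0+r+1]
        t=np.percentile(w,60); w=np.clip(t-w,0,None); yy,xx=np.mgrid[v0-r:v0+r+1,u0-r:u0+r+1]
        u,v=(w*xx).sum()/w.sum(),(w*yy).sum()/w.sum()
    return u,v
E
python3 - <<'E'
from h import *
im=cv2.imread('pics/top0.png'); s=cv2.imread('pics/scene0.png')
Z=lambda x,y:((x+.5)/4-.5+220,(y+.5)/4-.5+195)
Y=lambda x,y:((x+.5)/5-.5+290,(y+.5)/5-.5+215)
T=dict(fl=(149,119),ls=(146,269),nl=(142,423),fr=(387,150),rs=(387,299),nr=(387,454))
S=dict(fl=(311,411),ls=(443,324),nl=(566,243),fr=(162,229),rs=(289,151),nr=(410,78))
P={}
for k in T:
    uv=dark(im,*Z(*T[k])); us=dark(s,*Y(*S[k]))
    a=ray('top',*uv,.026);b=ray('scene',*us,.026); P[k]=(a+b)/2; print(k,np.round(uv,1),np.round(us,1),np.round(a,4),np.round(b,4))
for k,(x,y) in dict(FR=(442,97),NR=(388,524)).items(): print(k,ray('top',*dark(im,*Z(x,y)),.012))
for nm,dict_,n,f,i in(('top',T,'top',Z,im),('scene',S,'scene',Y,s)):
    Q={k:ray(n,*dark(i,*f(*T_)),.026)[:2] for k,T_ in dict_.items()}
    c=(Q['ls']+Q['rs'])/2; d=Q['ls']-Q['rs']; yaw=np.arctan2(d[1],d[0])-np.pi/2
    lb=Q['fl']-Q['nl'];rb=Q['fr']-Q['nr'];fb=Q['fl']-Q['fr'];nb=Q['nl']-Q['nr']
    an=lambda w:np.arctan2(w[1],w[0])
    print(n,c,'len',np.linalg.norm(d),'yaw',yaw,'rack L',an(lb)-yaw,'R',an(rb)-yaw,'fb',an(fb)-np.pi/2-yaw,an(nb)-np.pi/2-yaw,'corner mean',sum(Q[k] for k in('fl','fr','nl','nr'))/4, [np.linalg.norm(w) for w in(lb,rb,fb,nb)])
print('diag',np.linalg.norm(P['nl']-P['fr']),np.linalg.norm(P['fl']-P['nr']))
print('knob',ray('top',*Z(277,190),.084),ray('scene',*Y(289,180),.084)); print('pin',ray('top',*Z(130,490),.07),ray('scene',*Y(631,142),.07))
print('hole',ray('scene',*Y(636,248),.012))
print('jawplain',ray('top',*Z(249,361),.044),'post',ray('top',*Z(265,280),.045))
for x,y in((135,35),(468,75),(410,552),(63,510)): print(ray('top',*Z(x,y),.012))
E
```

```text
fl [256.8 224.4] [352.4 300.2] [0.6603 0.1863 0.026 ] [0.6637 0.1932 0.026 ]
ls [255.8 261.8] [377.9 279.2] [0.5851 0.1851 0.026 ] [0.5839 0.1835 0.026 ]
nl [254.8 300. ] [404.8 266.2] [0.5101 0.1837 0.026 ] [0.512  0.1917 0.026 ]
fr [316.4 232.1] [319.5 259.9] [0.6472 0.0669 0.026 ] [0.65   0.0622 0.026 ]
rs [315.9 269.4] [347.2 245.1] [0.5724 0.0663 0.026 ] [0.5721 0.0649 0.026 ]
nr [316.3 308.1] [370.7 224.6] [0.4969 0.0639 0.026 ] [0.4851 0.0469 0.026 ]
FR [0.67786841 0.03977155 0.012     ]
NR [0.4631693  0.06243362 0.012     ]
top [0.57876405 0.12567106] len 0.11950919542766364 yaw -0.1059595845004111 rack L 0.12334188234748346 R 0.12613300323391125 fb -0.0030368159091265223 -0.003802184027537292 corner mean [0.5786275  0.12519682] [np.float64(0.15014070923448652), np.float64(0.15028761333319074), np.float64(0.12013571892651899), np.float64(0.1205703216308452)]
scene [0.57801986 0.12415856] len 0.11919317218756433 yaw -0.09872106782739398 rack L 0.10897366872804859 R 0.19101823817887642 fb -0.005528639336689123 -0.08482582655493864 corner mean [0.57768257 0.12350912] [np.float64(0.15169444181236713), np.float64(0.16555012209316136), np.float64(0.13175619238738187), np.float64(0.14721663534885895)]
diag 0.1845955357735415 0.2174347346377922
knob [0.61586948 0.11706827 0.084     ] [0.61827971 0.1184945  0.084     ]
pin [0.47693017 0.1811706  0.07      ] [0.47682142 0.18239993 0.07      ]
hole [0.47667523 0.19606324 0.012     ]
jawplain [0.5392746  0.13066359 0.044     ] post [0.57836766 0.12420633 0.045     ]
[0.7069755  0.19725224 0.012     ]
[0.6896233  0.02671109 0.012     ]
[0.4501455  0.05152495 0.012     ]
[0.4669916  0.22184964 0.012     ]
```

```bash
cat >> h.py <<'E'
C=np.array([.5787,.1253]); YAW=-.103; A1=-.7056; A2=.643
def Q(a): return (R.from_euler('z',a)*R.from_euler('x',np.pi)).as_quat()
def pol(r,a,z): return [C[0]+r*np.cos(a),C[1]+r*np.sin(a),z]
def jig(x,y,z):
    c,s=np.cos(YAW),np.sin(YAW); return [C[0]+c*x-s*y,C[1]+s*x+c*y,z]
E
python3 - <<'E'
from h import *
for off in(0,np.pi,-np.pi):
  for a in (-.7056,-.2,.2,.643):
    for r in(.039,.085):
      q=manip.solve_ik(pol(r,a,.06),Q(a+off)); print(round(off,1),a,r,None if q is None else np.round(q,2))
print([manip.solve_ik(jig(-.108,.06,.05),Q(YAW+k*np.pi/2)) for k in(1,-1)])
s=cv2.imread('pics/scene0.png')
for z in(.045,.05,.055): print('post',ray('scene',290+363/5,215+203/5,z))
E
```

```text
0 -0.7056 0.039 [-0.34  0.61  0.18  1.77 -0.15  0.77 -0.79]
0 -0.7056 0.085 [-0.3   0.66  0.21  1.69 -0.17  0.81 -0.72]
0 -0.2 0.039 [-0.3   0.62  0.09  1.74 -0.08  0.78 -0.37]
0 -0.2 0.085 [-0.27  0.69  0.1   1.62 -0.09  0.84 -0.34]
0 0.2 0.039 [-0.26  0.63  0.01  1.73 -0.01  0.79 -0.05]
0 0.2 0.085 [-0.25  0.69 -0.    1.6   0.    0.85 -0.05]
0 0.643 0.039 [-0.22  0.62 -0.08  1.73  0.06  0.79  0.31]
0 0.643 0.085 [-0.23  0.69 -0.11  1.62  0.1   0.84  0.26]
3.1 -0.7056 0.039 [ 0.07  0.64 -0.38  1.75  0.31  0.81  1.98]
3.1 -0.7056 0.085 [ 0.1   0.68 -0.36  1.67  0.3   0.84  2.06]
3.1 -0.2 0.039 [ 0.13  0.68 -0.5   1.72  0.41  0.85  2.39]
3.1 -0.2 0.085 [ 0.14  0.74 -0.5   1.6   0.42  0.9   2.43]
3.1 0.2 0.039 [-1.05  1.18  1.35  1.75 -1.21  1.3  -2.33]
3.1 0.2 0.085 [-0.99  1.22  1.35  1.63 -1.22  1.34 -2.39]
3.1 0.643 0.039 [-1.08  1.17  1.35  1.76 -1.21  1.29 -1.91]
3.1 0.643 0.085 [-1.05  1.21  1.35  1.65 -1.22  1.33 -1.99]
-3.1 -0.7056 0.039 [ 0.07  0.64 -0.38  1.75  0.31  0.81  1.98]
-3.1 -0.7056 0.085 [ 0.1   0.68 -0.36  1.67  0.3   0.84  2.06]
-3.1 -0.2 0.039 [ 0.13  0.68 -0.5   1.72  0.41  0.85  2.39]
-3.1 -0.2 0.085 [ 0.14  0.74 -0.5   1.6   0.42  0.9   2.43]
-3.1 0.2 0.039 [-1.05  1.18  1.35  1.75 -1.21  1.3  -2.33]
-3.1 0.2 0.085 [-0.99  1.22  1.35  1.63 -1.22  1.34 -2.39]
-3.1 0.643 0.039 [-1.08  1.17  1.35  1.76 -1.21  1.29 -1.91]
-3.1 0.643 0.085 [-1.05  1.21  1.35  1.65 -1.22  1.33 -1.99]
[array([-0.22863002,  0.50214428, -0.25966611,  2.01346689,  0.20552181,
        0.65045506,  0.8459742 ]), array([-0.65910303,  0.50041821,  0.26589793,  2.0283593 , -0.21311158,
        0.63864337, -1.92631596])]
post [0.57734955 0.12345832 0.045     ]
post [0.58051608 0.12672725 0.05      ]
post [0.58368262 0.12999619 0.055     ]
```

Run:
```python
from h import *
t=manip.current_clock
a=-.193
manip.move_pose(pol(.039,a,.14),Q(a)); print(t(),manip.current_tool_pos(),manip.current_force())
manip.servo_line(pol(.039,a,.060),vel=.1); print(t(),manip.current_tool_pos(),manip.current_force())
snap('top','g1',(200,180,380,320),4)
effector.close(10); print(t(),manip.current_finger_gap(),manip.current_force(),manip.current_tool_pos())
```

```text
2.5667 [0.61669563 0.11979734 0.14006505] [-0.21099255 -0.21098046  0.45606259]
3.5167 [0.61763307 0.11793485 0.06060245] [ 0.44051185 -0.42483271  0.57739501]
4.7333 0.01538239619941376 [ 0.85522013 -0.09358045 -0.64981546] [0.61731825 0.11769937 0.06004681]
```

View pics/g1.png

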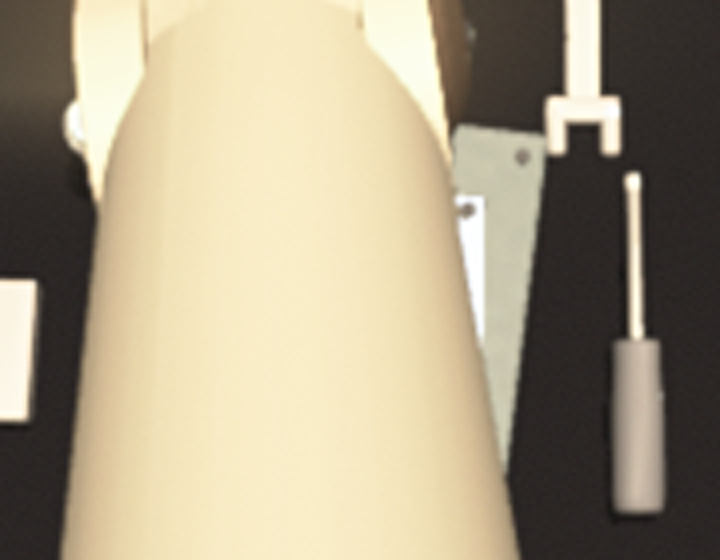

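The gap of 15.4 mm matches the 16 mm knob, so it is pinched. The top view is blocked by the arm. Next I'll swing to the first diagonal and open the jaws while watching the force.

```bash
cat >> h.py <<'E'
def swing(r,a0,a1,n=4,v=.06):
    for a in np.linspace(a0,a1,n+1)[1:]:
        manip.servo_line(pol(r,a,.06),ori=Q(a),vel=v)
        F=manip.current_force(); print('sw',round(a,2),np.round(F,1))
def ft(a):
    F=np.mean([manip.current_force() for _ in range(3)],0); u=np.array([np.cos(a),np.sin(a)]); return F[:2]@u, F[0]*-u[1]+F[1]*u[0]
def pr():
    p=np.array(manip.current_tool_pos())[:2]-C; return np.hypot(*p),np.arctan2(p[1],p[0])
E
python3 - <<'E'
from h import *
swing(.039,-.193,A1)
print(manip.current_clock(),pr(),ft(A1))
manip.servo_line(pol(.055,A1,.06),vel=.05); print(pr(),ft(A1),manip.current_finger_gap())
manip.servo_line(pol(.068,A1,.06),vel=.05); print(pr(),ft(A1),manip.current_finger_gap())
print(manip.current_clock())
snap('scene','s1',(290,205,440,325),5)
E
```

```text
sw -0.32 [ 0.6  0.7 -0.9]
sw -0.45 [ 1.5  0.9 -0.8]
sw -0.58 [ 0.3  1.7 -1.3]
sw -0.71 [ 0.9  1.1 -0.9]
5.8333 (np.float64(0.038851439263011475), np.float64(-0.6980696888989372)) (np.float64(-0.04414416977727262), np.float64(1.426282311247656))
(np.float64(0.05661253527494705), np.float64(-0.7061361863175927)) (np.float64(1.6706232176262745), np.float64(3.0797397672501763)) 0.015777078902539526
(np.float64(0.06924959661213367), np.float64(-0.7100702792875965)) (np.float64(0.6848243620821157), np.float64(1.9193158604561265)) 0.01559199754314994
6.7083
```

View pics/s1.png

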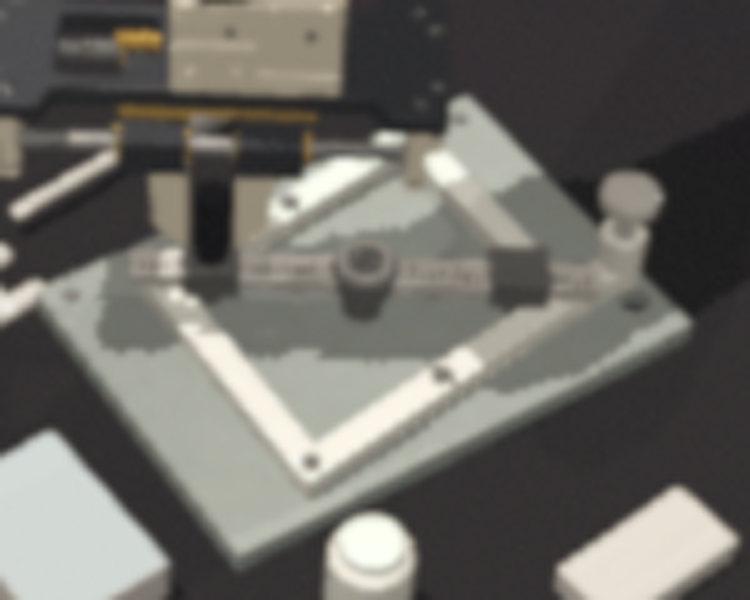

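The scene view shows the knob pinched and the rule lying along the first diagonal, with the jaws partly open at zoomed (210,215) and (520,275). I'll step outward until the reaction force rises.

```bash
cat >> h.py <<'E'
def openup(a,r,rmax,thr=6,st=.001):
    base=None; to=0
    while r<rmax:
        r+=st; p=pol(r,a,.06); p[0]+=-to*np.sin(a); p[1]+=to*np.cos(a)
        manip.servo_line(p,vel=.02); manip.sleep(.08)
        f=ft(a); q=pr(); print('r %.4f got %.4f ang %.3f Fr %.1f Ft %.1f'%(r,*q,*f))
        if abs(f[1])>3: to+=np.sign(f[1])*.0005
        if f[0]<-thr: break
    print('gap',manip.current_finger_gap(),'t',manip.current_clock()); return r,to
E
python3 - <<'E'
from h import *
print(openup(A1,.068,.078))
E
```

```text
r 0.0690 got 0.0690 ang -0.709 Fr 0.1 Ft 0.3
r 0.0700 got 0.0695 ang -0.705 Fr -2.2 Ft -0.1
r 0.0710 got 0.0709 ang -0.705 Fr -0.7 Ft 0.8
r 0.0720 got 0.0721 ang -0.705 Fr -1.5 Ft 1.0
r 0.0730 got 0.0731 ang -0.705 Fr -0.5 Ft 1.7
r 0.0740 got 0.0737 ang -0.705 Fr -3.0 Ft 1.7
r 0.0750 got 0.0739 ang -0.703 Fr -5.1 Ft 1.0
r 0.0760 got 0.0743 ang -0.700 Fr -6.4 Ft 1.4
gap 0.015689655041916804 t 9.425
(0.07600000000000001, 0)
```

Contact is at r≈0.074, a reading of about 0.040, which matches the prediction. Now I'll hold, draw in, and do the second diagonal.

Run:
```python
from h import *
manip.sleep(1.0); print(pr(),ft(A1)); snap('scene','s2',(290,205,440,325),5)
manip.servo_line(pol(.039,A1,.06),vel=.06); print(manip.current_clock(),pr(),ft(A1))
swing(.039,A1,A2,6,.08)
manip.servo_line(pol(.072,A2,.06),vel=.05); manip.sleep(.1); print(manip.current_clock(),pr(),ft(A2))
snap('scene','s3',(290,205,440,325),5)
```

```text
(np.float64(0.07425067218515802), np.float64(-0.7000832247720455)) (np.float64(-6.92697099820771), np.float64(1.3452939198882858))
11.2417 (np.float64(0.03803817437634669), np.float64(-0.7073612295686182)) (np.float64(-1.579383335552246), np.float64(-0.4340145711163349))
sw -0.48 [-1.4  1.4  2.2]
sw -0.26 [-2.7 -1.1  2.1]
sw -0.03 [-1.3 -1.   1.2]
sw 0.19 [-1.4 -2.2  0.9]
sw 0.42 [-1.1 -1.6  0.4]
sw 0.64 [-0.  -1.7 -0.3]
14.4 (np.float64(0.07241291463114709), np.float64(0.6463058892795513)) (np.float64(1.4242302778263363), np.float64(0.007763080403865197))
```

View pics/s2.png

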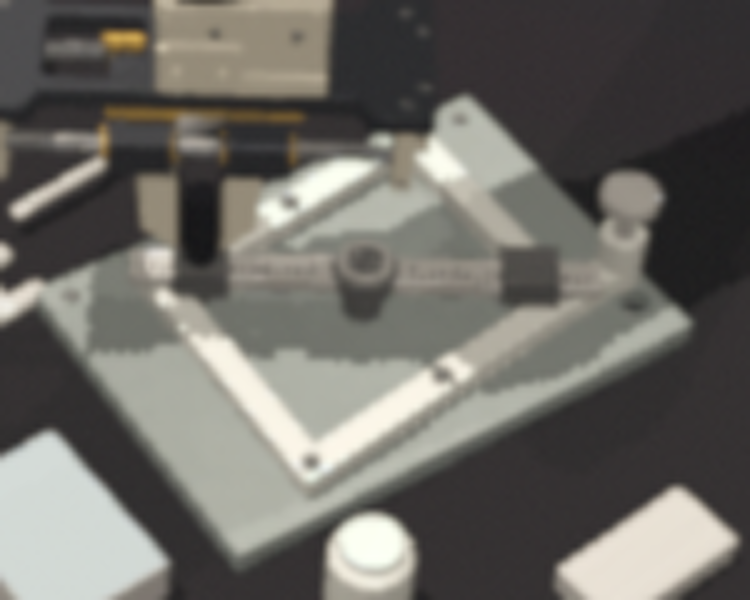

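View pics/s3.png

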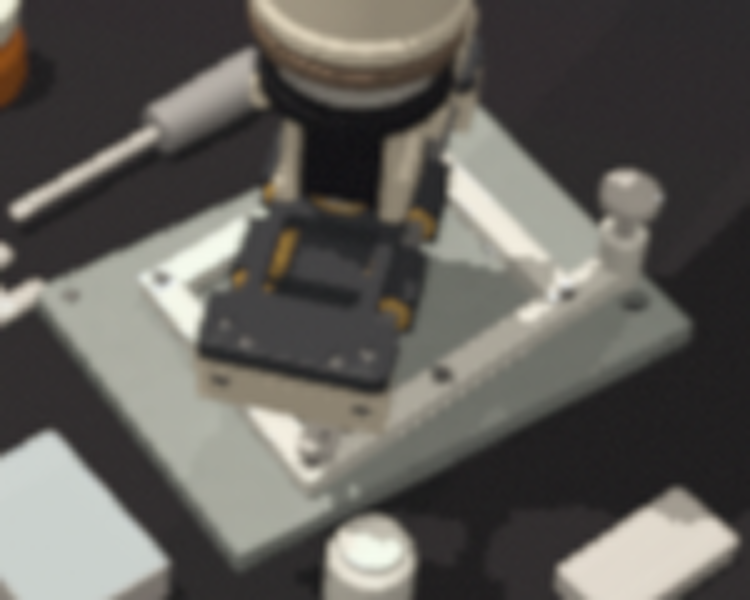

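With the first diagonal held, s2 shows the jaws at the corners, the frame unmoved and the pin still at zoomed (630,195). In s3 the hand is over the second diagonal and hides the rule. I'll open until contact by force; I expect r≈0.0845.

Run:
```python
from h import *
manip.servo_line(pol(.080,A2,.06),vel=.04); manip.sleep(.08); print(pr(),ft(A2))
print(openup(A2,.080,.0895))
manip.sleep(1.0); print(pr(),ft(A2),manip.current_clock())
snap('scene','s4',(290,205,440,325),5)
```

```text
(np.float64(0.08031574227976535), np.float64(0.64375999628528)) (np.float64(0.61614843965078), np.float64(-0.19742252400609517))
r 0.0810 got 0.0804 ang 0.642 Fr -2.7 Ft -0.5
r 0.0820 got 0.0812 ang 0.638 Fr -5.6 Ft -1.4
r 0.0830 got 0.0817 ang 0.635 Fr -6.4 Ft -1.2
gap 0.015478755442957482 t 15.8833
(0.083, 0)
(np.float64(0.08167411801777504), np.float64(0.634059744843849)) (np.float64(-5.628092826054873), np.float64(-0.8804896503836073)) 16.8833
```

View pics/s4.png

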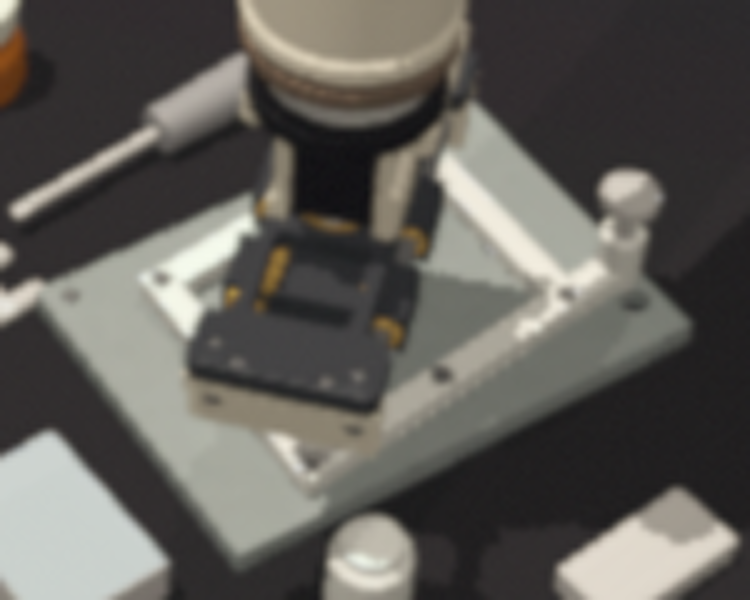

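Contact came at r=0.0817, where I computed 0.0837 for both bars. The foot is probably resting on the long bar only, since it has to sit slightly off the diagonal line. I'll nudge it tangentially while pushing and look for the stop on both bars.

```bash
cat >> h.py <<'E'
def seat(a,r,tos,thr=6):
    # push to Fr ~ -thr at each tangential offset, print reached radius
    out=[]
    for to in tos:
        for k in range(6):
            p=pol(r,a,.06); p[0]+=-to*np.sin(a); p[1]+=to*np.cos(a)
            manip.servo_line(p,vel=.03); manip.sleep(.08); f=ft(a)
            if f[0]<-thr-1.5: r-=.0005
            elif f[0]>-thr+1: r+=.0007
            else: break
        q=pr(); out.append((to,r,*q,*f)); print('to %.4f r %.4f got %.4f ang %.4f Fr %.1f Ft %.1f'%out[-1],round(manip.current_clock(),2))
    return out
E
python3 - <<'E'
from h import *
seat(A2,.083,[-.001,-.002,-.003])
E
```

```text
to -0.0010 r 0.0837 got 0.0827 ang 0.6261 Fr -6.3 Ft -0.4 17.6
to -0.0020 r 0.0837 got 0.0835 ang 0.6196 Fr -5.0 Ft 0.1 17.93
to -0.0030 r 0.0846 got 0.0842 ang 0.6131 Fr -5.8 Ft 1.7 19.27
```

Run:
```python
from h import *
seat(A2,.0846,[-.0037,-.0044,-.0051])
```

```text
to -0.0037 r 0.0846 got 0.0842 ang 0.6127 Fr -5.9 Ft 3.3 19.6
to -0.0044 r 0.0846 got 0.0842 ang 0.6125 Fr -6.1 Ft 4.9 19.93
to -0.0051 r 0.0846 got 0.0842 ang 0.6119 Fr -6.1 Ft 5.2 20.27
```

The foot is now seated on both bars at r=0.0842, angle 0.6127. This corrects the centre by about 0.9 mm and puts the true seat angles at −0.679 and 0.622. The first reading was therefore probably on one bar only, so I'll repeat the first diagonal properly and then the second. At 20 s there is enough time.

```bash
cat >> h.py <<'E'
C=np.array([.57957,.12493]); A1=-.679; A2=.622
E
python3 - <<'E'
from h import *
manip.servo_line(pol(.0835,A2,.06),vel=.05)
manip.servo_line(pol(.039,A2,.06),vel=.08); manip.sleep(.1); print(manip.current_clock(),pr(),ft(A2))
swing(.039,A2,A1,5,.1)
manip.servo_line(pol(.0725,A1,.06),vel=.06); manip.sleep(.1); print(manip.current_clock(),pr(),ft(A1))
seat(A1,.0745,[0,.0008])
E
```

```text
21.325 (np.float64(0.039061080924368614), np.float64(0.6249908528497443)) (np.float64(-1.334115475522015), np.float64(1.572876392205032))
sw 0.36 [-0.6 -0.6 -1.9]
sw 0.1 [ 1.4  0.6 -2.6]
sw -0.16 [ 1.1  0.5 -3. ]
sw -0.42 [ 0.6  1.3 -3. ]
sw -0.68 [ 0.2  1.5 -2.6]
24.2 (np.float64(0.07338018834996667), np.float64(-0.6811093275557877)) (np.float64(2.062280932837827), np.float64(1.6557134448736002))
to 0.0000 r 0.0759 got 0.0748 ang -0.6760 Fr -5.3 Ft 1.0 25.2
to 0.0008 r 0.0766 got 0.0749 ang -0.6749 Fr -6.7 Ft -0.1 25.87
```

Run:
```python
from h import *
seat(A1,.0766,[.0014])
manip.sleep(.8); print(pr(),ft(A1))
manip.servo_line(pol(.039,A1,.06),vel=.08); manip.sleep(.1); print(manip.current_clock(),pr(),ft(A1))
swing(.039,A1,A2,5,.1)
manip.servo_line(pol(.082,A2,.06),vel=.06); manip.sleep(.1); print(manip.current_clock(),pr(),ft(A2))
seat(A2,.0845,[0,-.0008])
manip.sleep(.8); print(pr(),ft(A2),manip.current_clock())
```

```text
to 0.0014 r 0.0766 got 0.0749 ang -0.6741 Fr -7.1 Ft -1.8 26.2
(np.float64(0.07492798025727523), np.float64(-0.6741682165445559)) (np.float64(-6.314299964648878), np.float64(-2.038534908761647))
27.7167 (np.float64(0.03854444845510788), np.float64(-0.6708425083413857)) (np.float64(-0.9595062708435622), np.float64(0.27236785506405775))
sw -0.42 [-2.1  0.7  0.2]
sw -0.16 [-1.6  0.2  0.7]
sw 0.1 [-1.1 -0.8  1.2]
sw 0.36 [-0.3 -1.3  1.2]
sw 0.62 [-0.9 -2.1 -0.1]
30.725 (np.float64(0.08259761430600206), np.float64(0.6284798680015844)) (np.float64(1.5212017260198705), np.float64(-0.39094475738522505))
to 0.0000 r 0.0845 got 0.0833 ang 0.6257 Fr -5.6 Ft 1.1 31.06
to -0.0008 r 0.0845 got 0.0833 ang 0.6244 Fr -5.3 Ft 2.5 31.39
(np.float64(0.08330117395010182), np.float64(0.6241148148589918)) (np.float64(-5.511798542203548), np.float64(2.228992334381965)) 32.1917
```

Both diagonals are now seated on both bars. Drawing the jaws fully in.

Run:
```python
from h import *
manip.servo_line(pol(.036,A2,.06),vel=.08)
for r in(.034,.033,.032,.031,.030,.029):
    manip.servo_line(pol(r,A2,.06),vel=.03); manip.sleep(.06); f=ft(A2); print(r,pr(),f)
    if f[0]>5: break
print(manip.current_clock())
effector.open_jaws(); print(manip.current_clock())
p=manip.current_tool_pos()
manip.servo_line([p[0],p[1],.115],vel=.15); print(manip.current_clock(),pr())
snap('scene','s5',(290,205,440,325),5)
```

```text
0.034 (np.float64(0.0345786042101783), np.float64(0.6234693014603355)) (np.float64(0.7852617667332928), np.float64(1.0690694535351883))
0.033 (np.float64(0.03348890177478855), np.float64(0.6234670676844891)) (np.float64(3.5831306371871356), np.float64(0.4821104321285521))
0.032 (np.float64(0.033352036516542886), np.float64(0.6245742329308879)) (np.float64(5.231406361279892), np.float64(0.0756183128710406))
33.875
35.15
35.6667 (np.float64(0.03194323541738143), np.float64(0.6210048404778281))
```

View pics/s5.png

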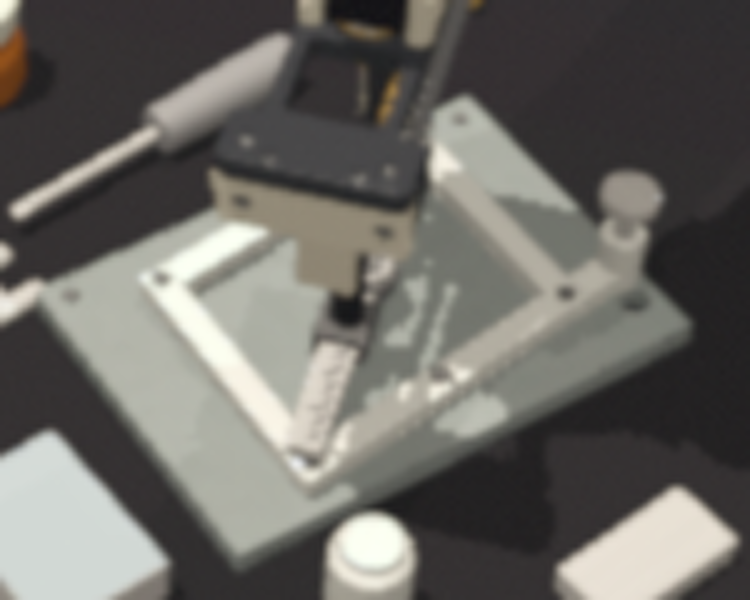

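The jaws are in, with the knob at zoomed (348,300) next to the post, and the pin head is at (630,190). Now I'll pinch the pin head along the jig's y.

```bash
cat >> h.py <<'E'
def injig(p):
    d=np.array(p)[:2]-C; c,s=np.cos(YAW),np.sin(YAW); return np.array([c*d[0]+s*d[1],-s*d[0]+c*d[1]])*1e3
E
python3 - <<'E'
from h import *
t=manip.current_clock; q=Q(YAW+np.pi/2); P=[.4778,.1814]
print(injig(P))
manip.move_pose(P+[.10],q); print(t(),manip.current_force())
manip.servo_line(P+[.052],vel=.1)
effector.close(30); print(t(),manip.current_finger_gap(),manip.current_tool_pos(),injig(manip.current_tool_pos()),manip.current_force())
manip.servo_line(jig(-.108,.06,.052),vel=.03); manip.sleep(.15); print(t(),manip.current_finger_gap(),injig(manip.current_tool_pos()),manip.current_force())
snap('scene','s6',(290,205,440,325),5)
E
```

```text
[-107.0367692    45.70693426]
36.3417 [ 0.25863828 -0.30999649 -0.18724009]
38.0333 0.024617218692745853 [0.47783475 0.18164301 0.05202799] [-107.02718885   45.95222744] [ 0.57493947  1.29285419 -0.4459282 ]
38.8083 0.025014093092713605 [-108.68316855   55.94291258] [-1.33836531 -7.65132945  2.33756191]
```

View pics/s6.png

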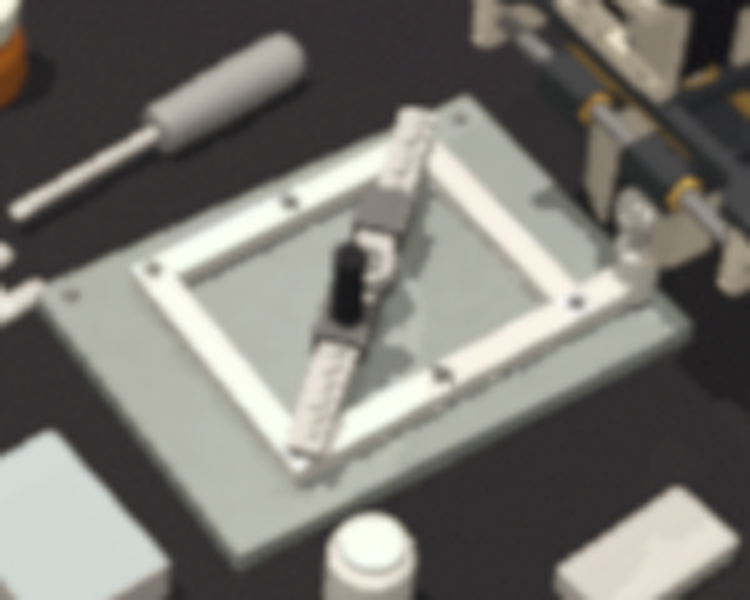

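The frame moves with the pin. The arm gives under load and is 4 mm short in y, so I'll command past the target until the real position reaches 60.

Run:
```python
from h import *
t=manip.current_clock; y=.0625
for k in range(7):
    manip.servo_line(jig(-.108,y,.052),vel=.03); manip.sleep(.1)
    g=injig(manip.current_tool_pos()); F=manip.current_force(); print(round(t(),2),round(y,4),g,np.round(F,1))
    if abs(g[1]-60)<.5: break
    y+=np.clip((60-g[1])*1e-3,-.002,.002)
```

```text
39.21 0.0625 [-108.730802     57.79002972] [-1.7 -9.   3.6]
39.56 0.0645 [-109.138852     59.76501487] [-2.6 -8.   4.1]
```

Run:
```python
from h import *
t=manip.current_clock; y=.0645
for z in(.048,.044,.040):
    manip.servo_line(jig(-.108,y,z),vel=.04); manip.sleep(.08)
    F=manip.current_force(); p=manip.current_tool_pos(); print(round(t(),2),z,np.round(p[2],4),injig(p),np.round(F,1))
    if F[2]>20: break
snap('scene','s7',(290,205,440,325),5)
```

```text
39.89 0.048 0.0468 [-109.16640789   59.95748176] [-1.6 -7.8 -1.2]
40.23 0.044 0.0428 [-109.17572889   60.03268311] [-1.1 -7.4 -1.5]
40.56 0.04 0.0389 [-109.15606887   60.06101396] [-0.4 -7.2 -0.4]
```

View pics/s7.png

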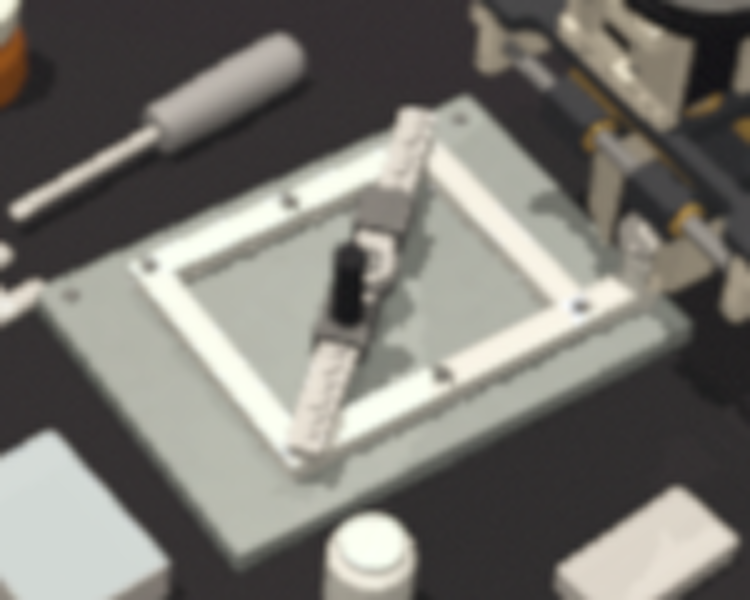

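The pin may have gone down or slipped in the grip; the force was low. I'll release, lift and look.

Run:
```python
from h import *
t=manip.current_clock
effector.open_jaws(); p=manip.current_tool_pos(); print(t(),injig(p))
manip.servo_line([p[0],p[1],.10],vel=.2)
snap('scene','s8',(290,205,440,325),5); print(t())
effector.close(30); print(t(),manip.current_finger_gap())
```

```text
41.7667 [-107.97967658   64.48027743]
42.2667
43.7083 0.00042743315677645386
```

View pics/s8.png

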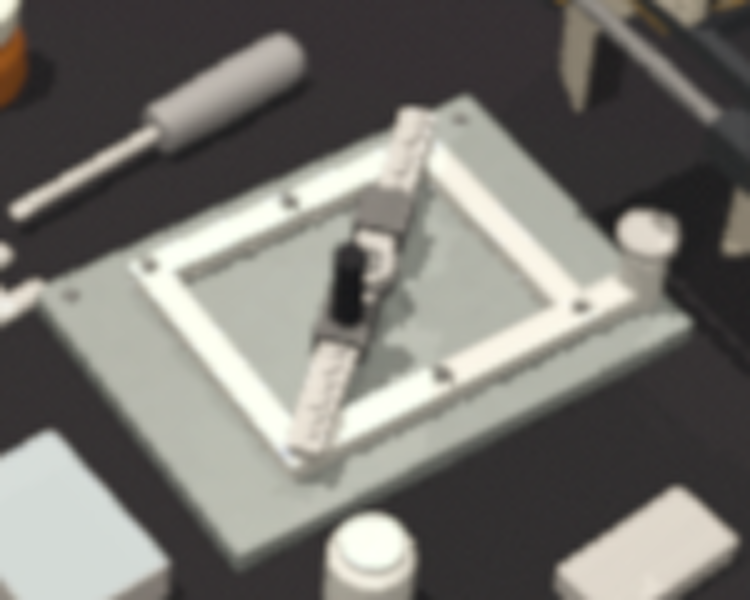

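The head is well down, at zoomed (648,230), and the frame looks square. I'll press on top with the shut fingers to make sure it is home.

Run:
```python
from h import *
t=manip.current_clock
manip.servo_line(jig(-.108,.06,.072),vel=.12)
for z in(.061,.057,.054,.051,.048):
    manip.servo_line(jig(-.108,.06,z),vel=.05); manip.sleep(.06)
    F=manip.current_force(); p=manip.current_tool_pos(); print(round(t(),2),z,round(p[2],4),np.round(F,1))
    if F[2]>14: break
manip.servo_line(jig(-.108,.06,.12),vel=.15)
manip.servo_line(jig(-.23,.06,.2),vel=.25)
snap('scene','s9',(290,205,440,325),5); snap('top','t9',(220,195,350,345),4); print(t())
```

```text
44.52 0.061 0.0611 [-0.3  0.4 -0.2]
44.83 0.057 0.0573 [1.  0.5 1.3]
45.13 0.054 0.0566 [-5.5 -3.1 24.8]
46.5583
```

View pics/s9.png

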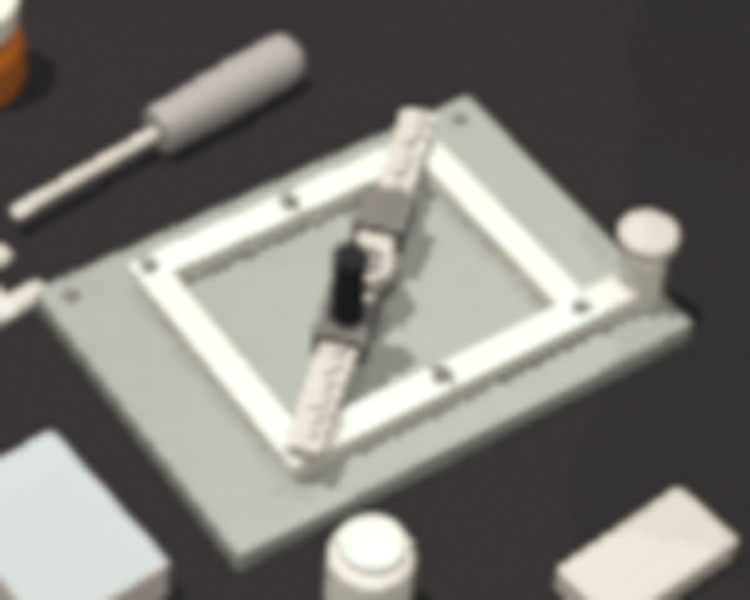

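View pics/t9.png

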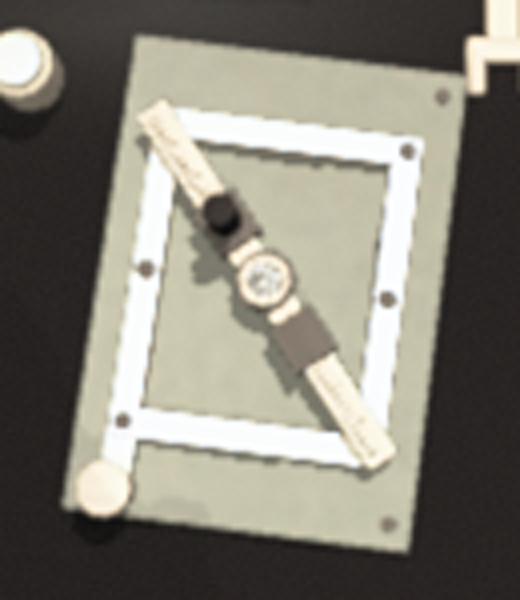

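The pin stopped hard at 56.6 mm (home is 57), and the frame is square in both views. A last check on the jaws' distance, then I'll hand in.

Run:
```python
from h import *
Z=lambda x,y:((x+.5)/4-.5+220,(y+.5)/4-.5+195)
a=ray('top',*Z(222,212),.084);b=ray('top',*Z(304,340),.044);print(np.hypot(*(a-b)[:2])/2)
im=cv2.imread('pics/t9_full.png')
Q_={k:ray('top',*dark(im,*Z(*v)),.026)[:2] for k,v in dict(ls=(146,269),nl=(122,421),fr=(408,151),rs=(387,299)).items()}
an=lambda w:np.arctan2(w[1],w[0])
print('left-bar rack',an(Q_['ls']-Q_['nl'])-(an(Q_['ls']-Q_['rs'])-np.pi/2),'right',an(Q_['fr']-Q_['rs'])-(an(Q_['ls']-Q_['rs'])-np.pi/2))
manip.hand_in(); print(manip.current_clock())
```

```text
0.03336242047560481
left-bar rack -0.004682632453676269 right -0.035206477101825395
the job is handed in; nothing more can be done
the job is handed in; nothing more can be done
```

I read both diagonals, squared the frame, pressed the pin home and drew the jaws fully in. I handed the job in just after 46.6 s; no verdict is reported.

- **Readings:** My first try at the first diagonal probably touched only one of the corner's two bars, as did the start of the second before I seated it. I then repeated both in order, first and then second. They seated at about 0.041 and 0.049, held for about a second each with a push of 5–7 N. The frame stayed put while I read them.
- **Squaring and pin:** I pinched the pin head, moved it about 14 mm to over the hole and pressed it down. A last press on top stopped hard at 56.6 mm with about 25 N, against 57 mm when home.
- **Jaws:** They were pushed in against their stop. The last picture gives the knob 33.4 mm from the post, against 34 mm when fully in.
- **Bystanders:** Nothing on the bench moved in the cropped pictures I viewed, but these did not show every item whole.

One check disagreed. In the last top picture the left bar measured −0.005 rad from square, which is good, but the right bar measured −0.035 rad. I think that is an error in picking out the far-right stud, because it is a single blurred spot over a short length and the hinged bars must stay parallel. I did not measure it again before handing in.

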